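# Fetch the jar from behind the bottles for weighing

## Robot

A 6-joint arm with a two-finger parallel gripper is mounted at the origin on the work surface. World frame = base frame: x ahead of the robot, y to its left, z up, the work surface at z = 0. Lengths are in mm, angles in rad, forces in N, time in s.
With the tool pointing down it reaches from about 350 to 1000 mm from the base axis. Payload 7.1 kg.
Tool frame: the origin (TCP) lies at the very end of the fingers, on their centre line; the grasp point (between the pads) lies 19 mm behind it (bot.grip_point_offset is the distance from the TCP to the grasp point, in mm); z points along the fingers, y is the line along which they close (so a half turn about z gives the same grasp; the last joint's range is limited). The gripper opens to 85 mm and grips with 20 to 120 N. Pads are 22 mm wide; open, the fingers measure 114 mm over their backs; the gripper's body (76 mm by 85 mm) begins 54 mm behind the grasp point. The pads swing forward as they close: fully open they stand 13 mm farther back than shut.
Start: joints at [-1.259, 0.423, 1.63, -0, 1.089, -0.019], TCP at [203.017, -591.091, 231.319] pointing down, gripper open.
Joint ranges: [-3, 3], [-0.9, 2.11], [0.09, 2.58], [-1.31, 4.45], [0.11, 2.69], [-2.54, 2.54]. Speed limits (rad/s): [2.39, 2.39, 3.01, 3.14, 3.14, 3.14].

## Interface

Orientations are given as a rotation vector (axis times angle).
In Python, from station import bot, imaging gives the robot as it stands. The module is installed in compiled form; this text tells all that it offers.
- The arm moves only by the shell command python3 -m handwheel 'ROWS' [FORCE]. ROWS is a JSON object of lists of equal length, an entry for each row: "translation": the shift along the tool's x, y, z in m, a list of three; "roll": the turn about the tool's z in rad; "jaw": the opening, from 0 (shut) to 1 (fully open). In form: {"translation": [[dx, dy, dz], ...], "roll": [roll, ...], "jaw": [jaw, ...]}. A call has 1 to 8 rows; each row is the pose to reach, as a shift and turn from the pose commanded when the call began, along the tool's axes at that moment; what a row does not reach only later rows make up. A row lasts 1/10 s, in which the tool goes at most 50 mm and 8.59 degrees, less where a joint would pass 70% of its speed; a pose out of reach is approached as far as the arm can. A call with a gripper value outside its range is refused whole. The fingers move at their own pace and stop on an object; FORCE is the grip in N (left out, the last holds). Time passes only in rows, so rows that repeat a pose let the fingers close. It gives the time, the measured TCP pose, the force, the opening and the grip force at its end, in the units of the state.
- bot.observe(): the state, without advancing time (a new reading comes with each control period).
- imaging.read_camera(name): name is "side" or "top"; returns a dict with "color" (480x640x3 uint8, red, green, blue), "depth" (480x640 float32, mm along the optical axis (not along the pixel's ray), 0 where there is no reading), "vfov" (degrees; the focal length in pixels is half the picture's height over the tangent of half this angle, whatever the lens; pixels are square), "cx", "cy" (the principal point, pixels), "T" (4x4, takes a point from camera to world coordinates). Camera axes: x right, y down, z forward; pixel columns grow to the right and rows downward; lengths in mm; the calibration is good to about 2 mm. A picture is of the moment at which its call begins.
- bot.hand_in(): hands the job in; it is judged then, once.
Trained networks look in the newest picture that a camera, given by its name, has taken for a name from the list of things; names that differ only in an ending like _2 or _b are one class to them, and where a whole thing is asked for, a point or a joint stands for the part that bears it (a point fixed in the world has none). Each returns a list of dicts, best first, with "p" (0 to 1); they miss things now and then, are a little off and sometimes report something else, mostly with a low value. They report only what shows in the picture. A call takes as long as a camera call.
- imaging.trace(camera, target): "pixels" (480x640 bool, what is visible of it) and "extent" ([left, top, right, bottom] in pixels, round what is visible of it).
The state is a dict: "time_s": time; "joint_positions": joint angles; "qvel": joint speeds; "effort": joint torques, N m; "eef_pos": TCP position; "orientation": TCP orientation; "contact_force": force on the tool from outside, world axes, zero at the start; "torque": the same for the moment, N m; "finger_gap": finger opening in mm; "gripper_force": force on a finger pad.
Only numpy, scipy, OpenCV 4.12 (cv2) and the standard library are available. Lean on these libraries where they do the work, as an engineer would, in place of code of your own. Each camera call takes 0.05 s, during which the arm holds its last target. There are 200 camera calls.

## Task

Clear the three amber bottles (blue, yellow and white cap) out of the wooden rack and stand them in the green side tray; only then take the red-lidded jar from behind them and stand it in the middle of the balance pan while the bottles wait in the tray. Then put every bottle back upright on the very seat of the rack it came from. Keep the bottles and the jar upright throughout, and do not disturb the beaker, the mortar or the green stoppered bottle.

Things in the scene. Friction and masses are not known exactly. Their poses are not given: they have to be found in the camera images.
- blue_bottle: Loose amber glass bottle with blue screw cap, about 0.2 kg, 94 mm tall: body 44 mm in diameter up to 52 mm, 30 mm neck from 60 mm, cap 34 mm in diameter from 66 to 94 mm (can be gripped from above). Origin: centre of the underside, z up. It starts on one of the rack's three outer seats; which one differs every time.
- yellow_bottle: Loose amber glass bottle with yellow screw cap, about 0.2 kg, 94 mm tall: body 44 mm in diameter up to 52 mm, 30 mm neck from 60 mm, cap 34 mm in diameter from 66 to 94 mm (can be gripped from above). Origin: centre of the underside, z up. It starts on one of the rack's three outer seats; which one differs every time.
- white_bottle: Loose amber glass bottle with white screw cap, about 0.2 kg, 94 mm tall: body 44 mm in diameter up to 52 mm, 30 mm neck from 60 mm, cap 34 mm in diameter from 66 to 94 mm (can be gripped from above). Origin: centre of the underside, z up. It starts on one of the rack's three outer seats; which one differs every time.
- jar: Loose squat white porcelain jar with a flat red lid, about 0.18 kg, 48 mm tall: body 46 mm in diameter, lid 45 mm in diameter from 34 to 48 mm. Origin: centre of the underside, z up. It starts on the rear middle seat of the rack, with the taller bottles in front of it and at both sides.
- rack: Fixed wooden board 180 (x) by 210 mm (y), top at z = 15 mm, with low dark rails (rear, +x: 25 mm above the board; sides 10 mm; front open) and four flat seats marked by 58 mm dark rings. Origin: on the table, 5 mm in front of (-x) the board's middle. In its frame the bottle seats are at (-40, 0), (6, 66), (6, -66) mm, the jar's at (30, 0); bottles stand 80 mm apart, 70 mm from the jar.
- side_tray: Fixed shallow green plastic side tray, empty at the start: 260 mm (x) by 120 mm (y) outside, 22 mm high, walls and floor 5 mm thick, so its floor is at z = 5 mm. Origin: centre of its underside. It lies to the left or the right of the rack. The bottles may stand anywhere on its floor.
- balance: Fixed white bench balance, 200 mm (x) by 145 mm (y), housing 37 mm high with a flat display at its -x end and a round flat steel pan 110 mm in diameter whose top is at z = 44 mm. It does not move or give. Origin: on the table exactly under the centre of the pan; z up. It lies on the other side of the rack from the tray.
- beaker: Loose empty glass beaker, 64 mm in diameter, 75 mm tall, beyond the rack; leave it alone. Origin: centre of the underside.
- mortar: Loose white porcelain mortar bowl, 80 mm in diameter, 50 mm tall, beyond the tray or the balance; leave it alone. Origin: centre of the underside.
- stopper_bottle: Loose green glass bottle with a cork stopper, 52 mm in diameter, 98 mm tall, beyond the tray or the balance; leave it alone. Origin: centre of the underside.

How it is judged:
By the outcome, as a careful person would: the job done as asked, in the order asked, and still so for the second after the job is handed in, with the robot touching nothing.
It also fails if it takes over 144 s, if anything falls off the work surface, if the arm or the gripper's body presses on something with over 40 N, if the wrist force passes 120 N, or if a joint passes its speed limit or range.

## Working session

There is one attempt and no reset: what is moved stays moved. The work goes in short steps, Python scripts to look and compute and a shell command to move; the robot and the scene stay as the last step left them, time stands still between calls to the robot, and variables do not carry over. Pictures are saved under pics/ and viewed, at most 14 in all, crops included, and the job is handed in when it is done.

```bash
mkdir -p pics; cat > h.py <<'E'
import numpy as np, cv2
from station import bot, imaging
def cam(name):
    c=imaging.read_camera(name); c['f']=240/np.tan(np.radians(c['vfov'])/2); return c
def pts(c,m):
    v,u=np.nonzero(m&(c['depth']>0)); z=c['depth'][v,u]
    P=np.stack([(u-c['cx'])/c['f']*z,(v-c['cy'])/c['f']*z,z,np.ones_like(z)])
    return (c['T']@P)[:3].T
def save(c,n): cv2.imwrite('pics/'+n,cv2.cvtColor(c['color'],cv2.COLOR_RGB2BGR))
def top_center(P,zlo=None,band=6):
    zt=np.percentile(P[:,2],95); Q=P[P[:,2]>zt-band]
    (x,y),r=cv2.minEnclosingCircle(Q[:,:2].astype(np.float32))
    return np.round([x,y,r,zt,*np.median(Q[:,:2],0)],1)
E
python3 - <<'E'
from h import *
for n in ('top','side'):
    c=cam(n); save(c,n+'0.png')
    print(n,c['vfov'],c['T'][:3].round(2).tolist())
    for t in 'blue_bottle yellow_bottle white_bottle jar rack side_tray balance beaker mortar stopper_bottle'.split():
        for d in imaging.trace(n,t)[:2]:
            P=pts(c,d['pixels'])
            if len(P)>10: print(t,round(d['p'],2),[int(x) for x in d['extent']],'top',top_center(P),'bb',np.percentile(P,[1,99],axis=0).round().tolist())
print(bot.observe())
E
```

```text
top 53.638958195365916 [[0.02, -0.98, 0.19, 450.85], [-1.0, -0.03, -0.02, -0.31], [0.02, -0.19, -0.98, 912.58]]
blue_bottle 0.65 [281, 266, 301, 288] top [554.9  34.9  16.7 113.  554.4  34.5] bb [[533.0, 14.0, 35.0], [570.0, 53.0, 114.0]]
yellow_bottle 0.81 [350, 249, 378, 276] top [583.4 -93.9  16.7 112.9 583.4 -93.4] bb [[562.0, -112.0, 24.0], [599.0, -72.0, 114.0]]
white_bottle 0.62 [320, 284, 346, 309] top [524.3 -39.4  16.9 112.9 524.1 -39.5] bb [[502.0, -59.0, 17.0], [541.0, -18.0, 114.0]]
jar 0.9 [311, 244, 336, 273] top [592.1 -24.2  22.1  67.7 591.6 -24.3] bb [[570.0, -45.0, 26.0], [612.0, -3.0, 69.0]]
rack 0.64 [264, 216, 394, 333] top [612.  -20.5 112.   41.3 645.3 -16.4] bb [[468.0, -141.0, 2.0], [669.0, 82.0, 58.0]]
side_tray 0.6 [440, 249, 523, 398] top [ 487.5 -320.1  141.8   24.   478.9 -325.6] bb [[360.0, -384.0, 3.0], [615.0, -255.0, 26.0]]
balance 0.6 [98, 258, 185, 374] top [482.5 306.1 115.1  48.  508.5 311.3] bb [[384.0, 228.0, 13.0], [584.0, 384.0, 49.0]]
beaker 0.95 [268, 157, 306, 195] top [744.5  49.4  32.4  77.7 748.8  49.1] bb [[714.0, 21.0, 3.0], [775.0, 
[... 2314 characters left out ...]
ositions': array([-1.25900017e+00,  4.23090059e-01,  1.62988286e+00, -1.33908710e-05,
        1.08862183e+00, -1.89695897e-02]), 'qvel': array([ 6.50163137e-05, -9.07485219e-04,  9.91073856e-04,  9.16635545e-04,
       -1.32735769e-03, -1.21801467e-03]), 'effort': array([-4.63350952e-04, -5.57359421e+01, -2.82146984e+01, -1.61877183e-04,
        8.38785563e-04, -3.68910236e-06]), 'eef_pos': array([ 203.0149065 , -591.09662665,  231.33202145]), 'orientation': array([-3.09872492e+00, -5.17209931e-01,  1.89175534e-05]), 'contact_force': array([-1.20108738, -0.32128995, -0.15366496]), 'torque': array([ 0.045169  ,  0.00703025, -0.00340223]), 'gripper_force': 0.0, 'finger_gap': 85.36192214727036}
```

```bash
cat >> h.py <<'E'
TH=0.219  # rack yaw; tool kept at this yaw
def goto(x,y,z):
    s=bot.observe(); R=cv2.Rodrigues(s['orientation'])[0]
    d=R.T@(np.array([x,y,z])-s['eef_pos'])
    print('tcp',s['eef_pos'].round(1),'toolx yaw',round(float(np.arctan2(R[1,0],R[0,0])),4),'shift m',(d/1000).round(4),'gap',round(s['finger_gap'],1),'t',s['time_s'])
E
python3 - <<'E'
from h import *
for n in ('top','side'):
    c=cam(n)
    d=imaging.trace(n,'balance')[0]; m=cv2.dilate(d['pixels'].astype(np.uint8),np.ones((5,5)))>0; P=pts(c,m)
    zt=np.percentile(P[:,2],97); Q=P[(P[:,2]>zt-3.5)]
    # pan rim: points near pan top
    print(n,'pan',zt.round(1),cv2.minEnclosingCircle(Q[:,:2].astype(np.float32)), np.percentile(Q,[1,99],axis=0).round(1).tolist())
    d=imaging.trace(n,'balance')[0];print('box',cv2.minAreaRect(pts(c,d['pixels'])[:,:2].astype(np.float32)))
    d=imaging.trace(n,'side_tray')[0]; P=pts(c,d['pixels']); print('tray',cv2.minAreaRect(P[:,:2].astype(np.float32)))
goto(524.3,-40.5,231)
E
```

```text
top pan 48.4 ((491.1961669921875, 317.99749755859375), 77.5953598022461) [[462.2, 261.2, 45.0], [565.0, 363.9, 50.0]]
box ((487.00469970703125, 308.78515625), (207.4047393798828, 146.43099975585938), 7.311985969543457)
tray ((486.3681640625, -323.25250244140625), (263.8926086425781, 129.90695190429688), 3.0728049278259277)
side pan 46.3 ((515.005126953125, 310.6661071777344), 56.33598709106445) [[462.8, 258.9, 42.9], [564.8, 362.2, 47.6]]
box ((492.9207763671875, 327.9331359863281), (223.37294006347656, 189.17160034179688), 7.026418209075928)
tray ((492.98486328125, -319.322021484375), (271.5585021972656, 126.64134216308594), 4.327718257904053)
tcp [ 203.  -591.1  231.3] toolx yaw 0.3308 shift m [ 4.827e-01 -4.164e-01  3.000e-04] gap 85.2 t 1.5
```

View pics/top0.png

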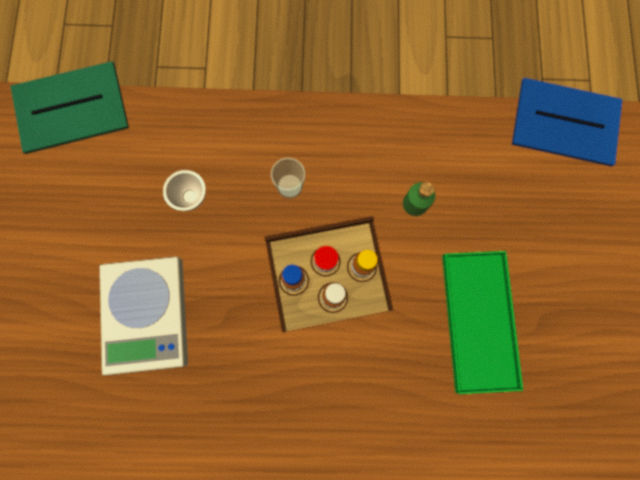

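View pics/side0.png

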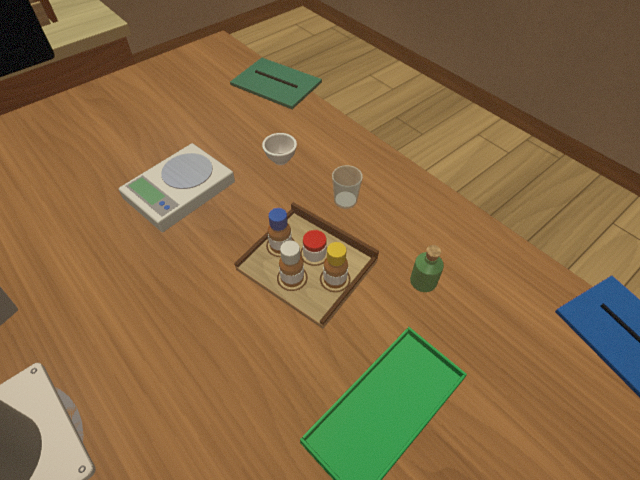

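```bash
python3 -m handwheel '{"translation":[[0.045,-0.038,0],[0.09,-0.077,0],[0.135,-0.115,0],[0.18,-0.153,0],[0.21,-0.18,0],[0.24,-0.205,0],[0.25,-0.215,0],[0.25,-0.215,0]],"roll":[0.05,0.112,0.112,0.112,0.112,0.112,0.112,0.112],"jaw":[0.65,0.65,0.65,0.65,0.65,0.65,0.65,0.65]}' 40
python3 -c "
from h import *
goto(524.3,-40.5,231)"
```

```text
time_s: 2.3
eef_pos: [370.9, -303.6, 231.5]
orientation: [-3.122, -0.349, -0.001]
contact_force: [-0.7, -1.1, 0.3]
finger_gap: 55.7
gripper_force: 0.0
tcp [ 370.9 -303.6  231.5] toolx yaw 0.2228 shift m [ 0.2078 -0.2227  0.0007] gap 55.7 t 2.3
```

```bash
python3 -m handwheel '{"translation":[[0.032,-0.034,0],[0.064,-0.069,0],[0.096,-0.103,0],[0.128,-0.137,0],[0.16,-0.171,0],[0.19,-0.204,0],[0.208,-0.223,0],[0.208,-0.223,0]],"roll":[0.003,0.003,0.003,0.003,0.003,0.003,0.003,0.003],"jaw":[0.65,0.65,0.65,0.65,0.65,0.65,0.65,0.65]}'
python3 -m handwheel '{"translation":[[0,0,0],[0,0,0.03],[0,0,0.07],[0,0,0.11],[0,0,0.14],[0,0,0.157],[0,0,0.157],[0,0,0.157]],"roll":[0,0,0,0,0,0,0,0],"jaw":[0.65,0.65,0.65,0.65,0.65,0.65,0.65,0.65]}'
python3 -c "
from h import *
goto(524.3,-40.5,74)
save(cam('side'),'a.png')"
```

```text
time_s: 3.1
eef_pos: [526.1, -41.9, 231.5]
orientation: [-3.123, -0.343, -0.002]
contact_force: [-0.7, -0.9, 0.2]
finger_gap: 55.3
gripper_force: 0.0
time_s: 3.9
eef_pos: [524.0, -44.9, 74.6]
orientation: [3.124, 0.336, -0.001]
contact_force: [-0.4, -0.4, 0.2]
finger_gap: 55.4
gripper_force: 0.0
tcp [524.  -44.9  74.6] toolx yaw 0.2143 shift m [ 0.0012 -0.0042  0.0006] gap 55.4 t 3.9
```

View pics/a.png

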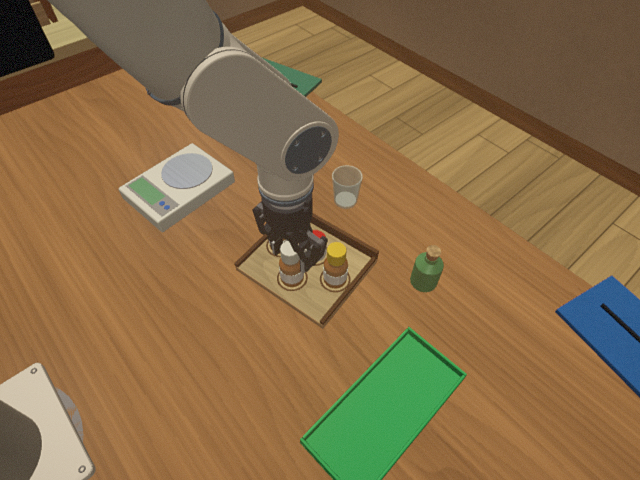

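The gripper straddles the white cap at about (289,250) and is clear of yellow. I'll correct by 4 mm and then close.

```bash
python3 -m handwheel '{"translation":[[0.001,-0.004,0],[0.001,-0.004,0],[0.001,-0.004,0],[0.001,-0.004,0],[0.001,-0.004,0],[0.001,-0.004,0],[0.001,-0.004,0],[0.001,-0.004,0]],"roll":[0,0,0,0,0,0,0,0],"jaw":[0.65,0.5,0.4,0.3,0.3,0.3,0.3,0.3]}' 40
python3 -m handwheel '{"translation":[[0,0,-0.01],[0,0,-0.03],[0,0,-0.06],[0,0,-0.09],[0,0,-0.12],[0,0,-0.145],[0,0,-0.157],[0,0,-0.157]],"roll":[0,0,0,0,0,0,0,0],"jaw":[0.3,0.3,0.3,0.3,0.3,0.3,0.3,0.3]}'
python3 -c "
from h import *
goto(407.6,-326,231)"
```

```text
time_s: 4.75
eef_pos: [525.1, -39.7, 75.3]
orientation: [3.123, 0.339, 0.003]
contact_force: [-0.9, -1.5, 6.4]
finger_gap: 33.2
gripper_force: 39.5
time_s: 5.55
eef_pos: [525.1, -39.6, 232.9]
orientation: [3.123, 0.338, 0.005]
contact_force: [0.1, 0.5, -2.7]
finger_gap: 33.0
gripper_force: 40.1
tcp [525.1 -39.6 232.9] toolx yaw 0.2159 shift m [-0.1761  0.2546  0.0017] gap 33.0 t 5.55
```

```bash
python3 -m handwheel '{"translation":[[-0.01,0.014,0],[-0.032,0.046,0],[-0.058,0.084,0],[-0.084,0.122,0],[-0.11,0.159,0],[-0.136,0.197,0],[-0.157,0.227,0],[-0.17,0.246,0]],"roll":[0,0,0,0,0,0,0,0],"jaw":[0.3,0.3,0.3,0.3,0.3,0.3,0.3,0.3]}'
python3 -m handwheel '{"translation":[[-0.006,0.009,0],[-0.006,0.009,0],[-0.006,0.009,0.02],[-0.006,0.009,0.06],[-0.006,0.009,0.1],[-0.006,0.009,0.13],[-0.006,0.009,0.145],[-0.006,0.009,0.145]],"roll":[0,0,0,0,0,0,0,0],"jaw":[0.3,0.3,0.3,0.3,0.3,0.3,0.3,0.3]}'
python3 -c "
from h import *
goto(407.6,-326,66)"
```

```text
time_s: 6.35
eef_pos: [408.9, -317.9, 229.5]
orientation: [-3.122, -0.335, 0.004]
contact_force: [0.6, 1.0, -2.5]
finger_gap: 33.1
gripper_force: 40.4
time_s: 7.15
eef_pos: [406.0, -323.6, 83.7]
orientation: [-3.119, -0.34, 0.006]
contact_force: [-0.4, -0.2, -2.5]
finger_gap: 32.7
gripper_force: 40.4
tcp [ 406.  -323.6   83.7] toolx yaw 0.2172 shift m [0.0011 0.0028 0.0176] gap 32.7 t 7.15
```

```bash
python3 -m handwheel '{"translation":[[0,0,0.006],[0,0,0.011],[0,0,0.015],[0,0,0.017],[0,0,0.017],[0,0,0.017]],"roll":[0,0,0,0,0,0],"jaw":[0.3,0.3,0.3,0.3,0.3,0.3]}'

```

```text
time_s: 7.75
eef_pos: [407.2, -326.5, 69.6]
orientation: [3.123, 0.338, 0.001]
contact_force: [0.2, 0.0, -2.4]
finger_gap: 33.3
gripper_force: 40.4
```

```bash
python3 -m handwheel '{"translation":[[0,0,0.002],[0,0,0.004],[0,0,0.004],[0,0,0.004]],"roll":[0,0,0,0],"jaw":[0.3,0.3,0.3,0.3]}'

```

```text
time_s: 8.15
eef_pos: [407.2, -326.5, 65.4]
orientation: [3.123, 0.338, 0.0]
contact_force: [0.2, 0.1, -1.4]
finger_gap: 32.8
gripper_force: 40.5
```

```bash
python3 -m handwheel '{"translation":[[0,0,0],[0,0,0],[0,0,0],[0,0,-0.03],[0,0,-0.08],[0,0,-0.12],[0,0,-0.15],[0,0,-0.165]],"roll":[0,0,0,0,0,0,0,0],"jaw":[0.5,0.65,0.65,0.65,0.65,0.65,0.65,0.65]}'
python3 -m handwheel '{"translation":[[0,0,0],[0,0,0]],"roll":[0,0],"jaw":[0.65,0.65]}'
python3 -c "
from h import *
goto(583.5,-95,231)
c=cam('side'); d=imaging.trace('side','white_bottle')[0]; print(d['p'],top_center(pts(c,d['pixels'])))"
```

```text
time_s: 8.95
eef_pos: [408.1, -327.2, 233.6]
orientation: [3.12, 0.338, 0.005]
contact_force: [-0.4, 0.1, -0.9]
finger_gap: 55.6
gripper_force: 0.0
time_s: 9.15
eef_pos: [406.8, -326.1, 229.9]
orientation: [-3.123, -0.338, 0.0]
contact_force: [0.1, 0.1, -0.4]
finger_gap: 55.9
gripper_force: 0.0
tcp [ 406.8 -326.1  229.9] toolx yaw 0.2158 shift m [ 0.2221 -0.1879 -0.001 ] gap 55.9 t 9.15
0.59 [ 406.4 -327.7   16.9  101.2  405.8 -328. ]
```

```bash
python3 -m handwheel '{"translation":[[0.012,-0.01,0],[0.045,-0.038,0],[0.08,-0.068,0],[0.116,-0.098,0],[0.152,-0.129,0],[0.188,-0.159,0],[0.212,-0.179,0],[0.222,-0.188,0]],"roll":[0,0,0,0,0,0,0,0],"jaw":[0.65,0.65,0.65,0.65,0.65,0.65,0.65,0.65]}'
python3 -m handwheel '{"translation":[[0,0,0],[0,0,0],[0,0,0.02],[0,0,0.05],[0,0,0.075],[0,0,0.085],[0,0,0.085],[0,0,0.085]],"roll":[0,0,0,0,0,0,0,0],"jaw":[0.65,0.65,0.65,0.65,0.65,0.65,0.65,0.65]}'
python3 -c "
from h import *
goto(583.5,-95,75)"
```

```text
time_s: 10.05
eef_pos: [584.9, -91.8, 229.1]
orientation: [-3.122, -0.343, 0.002]
contact_force: [-0.0, -0.5, -0.3]
finger_gap: 55.6
gripper_force: 0.0
time_s: 10.85
eef_pos: [583.9, -96.0, 146.2]
orientation: [3.123, 0.337, 0.001]
contact_force: [0.1, -1.0, 0.2]
finger_gap: 55.9
gripper_force: 0.0
tcp [583.9 -96.  146.2] toolx yaw 0.2147 shift m [-0.0003 -0.0011  0.0712] gap 55.9 t 10.85
```

```bash
python3 -m handwheel '{"translation":[[0,-0.001,0.02],[0,-0.001,0.05],[0,-0.001,0.065],[0,-0.001,0.071],[0,-0.001,0.071],[0,-0.001,0.071],[0,-0.001,0.071]],"roll":[0,0,0,0,0,0,0],"jaw":[0.65,0.65,0.65,0.65,0.65,0.65,0.65]}'
python3 -m handwheel '{"translation":[[0,0,0],[0,0,0],[0,0,0],[0,0,0],[0,0,0],[0,0,0]],"roll":[0,0,0,0,0,0],"jaw":[0.5,0.4,0.3,0.3,0.3,0.3]}' 40
python3 -m handwheel '{"translation":[[0,0,-0.01],[0,0,-0.03],[0,0,-0.06],[0,0,-0.09],[0,0,-0.12],[0,0,-0.145],[0,0,-0.155],[0,0,-0.155]],"roll":[0,0,0,0,0,0,0,0],"jaw":[0.3,0.3,0.3,0.3,0.3,0.3,0.3,0.3]}'
python3 -c "
from h import *
goto(487.5,-321,231)"
```

```text
time_s: 11.55
eef_pos: [584.3, -94.4, 75.5]
orientation: [3.123, 0.338, 0.003]
contact_force: [-0.2, 0.4, -0.7]
finger_gap: 55.6
gripper_force: 0.0
time_s: 12.15
eef_pos: [584.0, -94.4, 75.0]
orientation: [3.123, 0.338, 0.002]
contact_force: [-0.6, -0.8, 6.0]
finger_gap: 32.9
gripper_force: 39.4
time_s: 12.95
eef_pos: [584.0, -94.3, 230.7]
orientation: [3.123, 0.338, 0.004]
contact_force: [-0.3, 0.7, -1.7]
finger_gap: 33.1
gripper_force: 39.9
tcp [584.  -94.3 230.7] toolx yaw 0.2158 shift m [-0.1428  0.2008 -0.0004] gap 33.1 t 12.95
```

```bash
python3 -m handwheel '{"translation":[[-0.008,0.012,0],[-0.028,0.04,0],[-0.052,0.073,0],[-0.078,0.11,0],[-0.1,0.141,0],[-0.122,0.172,0],[-0.137,0.193,0],[-0.143,0.201,0]],"roll":[0,0,0,0,0,0,0,0],"jaw":[0.3,0.3,0.3,0.3,0.3,0.3,0.3,0.3]}'
python3 -m handwheel '{"translation":[[0,0,0],[0,0,0],[0,0,0.02],[0,0,0.06],[0,0,0.1],[0,0,0.13],[0,0,0.145],[0,0,0.15]],"roll":[0,0,0,0,0,0,0,0],"jaw":[0.3,0.3,0.3,0.3,0.3,0.3,0.3,0.3]}'
python3 -m handwheel '{"translation":[[0,0,0],[0,0,0],[0,0,0]],"roll":[0,0,0],"jaw":[0.3,0.3,0.3]}'

```

```text
time_s: 13.75
eef_pos: [484.3, -323.3, 227.3]
orientation: [-3.122, -0.334, 0.005]
contact_force: [0.6, 0.2, -2.2]
finger_gap: 33.3
gripper_force: 40.0
time_s: 14.55
eef_pos: [486.5, -319.7, 77.7]
orientation: [-3.121, -0.34, 0.003]
contact_force: [0.4, 0.1, -1.6]
finger_gap: 33.2
gripper_force: 40.1
time_s: 14.85
eef_pos: [487.8, -321.7, 80.9]
orientation: [3.122, 0.338, 0.003]
contact_force: [-0.4, -0.5, -1.6]
finger_gap: 33.2
gripper_force: 40.1
```

Go down 15.5 mm, settle, release, and rise.

```bash
python3 -m handwheel '{"translation":[[0,0,0.006],[0,0,0.011],[0,0,0.014],[0,0,0.0155],[0,0,0.0155],[0,0,0.0155]],"roll":[0,0,0,0,0,0],"jaw":[0.3,0.3,0.3,0.3,0.3,0.3]}'
python3 -m handwheel '{"translation":[[0,0,0],[0,0,0],[0,0,0],[0,0,-0.03],[0,0,-0.08],[0,0,-0.12],[0,0,-0.15],[0,0,-0.165]],"roll":[0,0,0,0,0,0,0,0],"jaw":[0.5,0.65,0.65,0.65,0.65,0.65,0.65,0.65]}'
python3 -m handwheel '{"translation":[[0,0,0],[0,0,0]],"roll":[0,0],"jaw":[0.65,0.65]}'
python3 -c "
from h import *
goto(555.3,33.5,231)
c=cam('side'); d=imaging.trace('side','yellow_bottle')[0]; print(d['p'],top_center(pts(c,d['pixels'])))"
```

```text
time_s: 15.45
eef_pos: [486.9, -321.3, 65.0]
orientation: [3.123, 0.338, 0.0]
contact_force: [-2.5, 2.0, 12.4]
finger_gap: 32.6
gripper_force: 41.4
time_s: 16.25
eef_pos: [487.9, -321.9, 231.8]
orientation: [3.121, 0.338, 0.005]
contact_force: [-0.1, 0.1, 0.5]
finger_gap: 55.2
gripper_force: 0.0
time_s: 16.45
eef_pos: [486.2, -320.8, 227.4]
orientation: [-3.122, -0.338, 0.002]
contact_force: [-0.3, 0.6, -0.7]
finger_gap: 55.5
gripper_force: 0.0
tcp [ 486.2 -320.8  227.4] toolx yaw 0.2158 shift m [ 0.1433 -0.3313 -0.0033] gap 55.5 t 16.45
0.7 [ 486.2 -322.2   16.9  101.2  485.6 -322.3]
```

```bash
python3 -m handwheel '{"translation":[[0.006,-0.014,0],[0.022,-0.051,-0.003],[0.04,-0.093,-0.003],[0.058,-0.134,-0.003],[0.076,-0.176,-0.003],[0.094,-0.218,-0.003],[0.112,-0.259,-0.003],[0.129,-0.298,-0.003]],"roll":[0,0,0,0,0,0,0,0],"jaw":[0.65,0.65,0.65,0.65,0.65,0.65,0.65,0.65]}'
python3 -m handwheel '{"translation":[[0.01,-0.023,0],[0.014,-0.033,0],[0.014,-0.033,0],[0.014,-0.033,0.03],[0.014,-0.033,0.06],[0.014,-0.033,0.08],[0.014,-0.033,0.085],[0.014,-0.033,0.085]],"roll":[0,0,0,0,0,0,0,0],"jaw":[0.65,0.65,0.65,0.65,0.65,0.65,0.65,0.65]}'
python3 -m handwheel '{"translation":[[0,0,0],[0,0,0]],"roll":[0,0],"jaw":[0.65,0.65]}'
python3 -c "
from h import *
goto(555.3,33.5,75)"
```

```text
time_s: 17.35
eef_pos: [548.2, 0.5, 230.8]
orientation: [-3.123, -0.339, 0.003]
contact_force: [0.5, 0.3, 0.3]
finger_gap: 55.5
gripper_force: 0.0
time_s: 18.15
eef_pos: [554.9, 31.8, 146.1]
orientation: [-3.124, -0.336, 0.003]
contact_force: [-0.4, -0.9, -0.5]
finger_gap: 55.5
gripper_force: 0.0
time_s: 18.35
eef_pos: [556.5, 32.5, 148.1]
orientation: [3.123, 0.338, 0.003]
contact_force: [0.0, 0.1, 1.5]
finger_gap: 55.3
gripper_force: 0.0
tcp [556.5  32.5 148.1] toolx yaw 0.2154 shift m [-0.0011 -0.0013  0.0731] gap 55.3 t 18.35
```

```bash
python3 -m handwheel '{"translation":[[-0.001,-0.001,0.02],[-0.001,-0.001,0.05],[-0.001,-0.001,0.067],[-0.001,-0.001,0.073],[-0.001,-0.001,0.073],[-0.001,-0.001,0.073],[-0.001,-0.001,0.073]],"roll":[0,0,0,0,0,0,0],"jaw":[0.65,0.65,0.65,0.65,0.65,0.65,0.65]}'
python3 -m handwheel '{"translation":[[0,0,0],[0,0,0],[0,0,0],[0,0,0],[0,0,0],[0,0,0]],"roll":[0,0,0,0,0,0],"jaw":[0.5,0.4,0.3,0.3,0.3,0.3]}' 40
python3 -m handwheel '{"translation":[[0,0,-0.01],[0,0,-0.03],[0,0,-0.06],[0,0,-0.09],[0,0,-0.12],[0,0,-0.145],[0,0,-0.155],[0,0,-0.155]],"roll":[0,0,0,0,0,0,0,0],"jaw":[0.3,0.3,0.3,0.3,0.3,0.3,0.3,0.3]}'
python3 -c "
from h import *
goto(567,-316,231)"
```

```text
time_s: 19.05
eef_pos: [555.3, 33.6, 75.1]
orientation: [3.123, 0.338, 0.003]
contact_force: [-0.3, 0.5, 0.0]
finger_gap: 55.6
gripper_force: 0.0
time_s: 19.65
eef_pos: [554.9, 33.7, 74.6]
orientation: [-3.123, -0.338, -0.002]
contact_force: [-1.0, 0.1, 6.6]
finger_gap: 33.1
gripper_force: 39.3
time_s: 20.45
eef_pos: [555.1, 33.5, 230.3]
orientation: [3.123, 0.338, 0.004]
contact_force: [-0.2, 0.0, -2.1]
finger_gap: 33.0
gripper_force: 39.9
tcp [555.1  33.5 230.3] toolx yaw 0.2158 shift m [-0.0632  0.344  -0.0007] gap 33.0 t 20.45
```

```bash
python3 -m handwheel '{"translation":[[-0.002,0.012,0],[-0.008,0.042,0],[-0.015,0.08,0],[-0.022,0.12,0],[-0.029,0.16,0],[-0.037,0.2,0],[-0.044,0.24,0],[-0.051,0.278,0]],"roll":[0,0,0,0,0,0,0,0],"jaw":[0.3,0.3,0.3,0.3,0.3,0.3,0.3,0.3]}'
python3 -m handwheel '{"translation":[[-0.006,0.033,0],[-0.01,0.056,0],[-0.012,0.066,0],[-0.012,0.066,0],[-0.012,0.066,0],[-0.012,0.066,0.03],[-0.012,0.066,0.07],[-0.012,0.066,0.1]],"roll":[0,0,0,0,0,0,0,0],"jaw":[0.3,0.3,0.3,0.3,0.3,0.3,0.3,0.3]}'
python3 -m handwheel '{"translation":[[0,0,0.025],[0,0,0.045],[0,0,0.05],[0,0,0.05],[0,0,0.05]],"roll":[0,0,0,0,0],"jaw":[0.3,0.3,0.3,0.3,0.3]}'
python3 -c "
from h import *
goto(567,-316,65)"
```

```text
time_s: 21.25
eef_pos: [562.7, -251.2, 226.6]
orientation: [-3.122, -0.337, 0.005]
contact_force: [0.5, 1.1, -2.0]
finger_gap: 33.3
gripper_force: 40.0
time_s: 22.05
eef_pos: [566.0, -313.9, 127.1]
orientation: [-3.122, -0.341, 0.002]
contact_force: [-0.5, -0.2, -2.7]
finger_gap: 33.2
gripper_force: 40.1
time_s: 22.55
eef_pos: [567.4, -315.8, 80.0]
orientation: [3.122, 0.339, 0.002]
contact_force: [0.3, -0.3, -1.3]
finger_gap: 33.1
gripper_force: 40.1
tcp [ 567.4 -315.8   80. ] toolx yaw 0.2166 shift m [-0.0004  0.0002  0.015 ] gap 33.1 t 22.55
```

```bash
python3 -m handwheel '{"translation":[[0,0,0.006],[0,0,0.011],[0,0,0.014],[0,0,0.015],[0,0,0.015],[0,0,0.015]],"roll":[0,0,0,0,0,0],"jaw":[0.3,0.3,0.3,0.3,0.3,0.3]}'
python3 -m handwheel '{"translation":[[0,0,0],[0,0,0],[0,0,0],[0,0,-0.03],[0,0,-0.08],[0,0,-0.12],[0,0,-0.15],[0,0,-0.165]],"roll":[0,0,0,0,0,0,0,0],"jaw":[0.5,0.65,0.65,0.65,0.65,0.65,0.65,0.65]}'
python3 -m handwheel '{"translation":[[0,0,0],[0,0,0]],"roll":[0,0],"jaw":[0.75,0.75]}'
python3 -c "
from h import *
goto(592.3,-25.5,231)
for n in ('side','top'):
  c=cam(n); save(c,n+'1.png')
  for t in ('blue_bottle','jar'):
    for d in imaging.trace(n,t)[:1]: print(n,t,d['p'],top_center(pts(c,d['pixels'])))"
```

```text
time_s: 23.15
eef_pos: [566.7, -316.0, 64.6]
orientation: [3.123, 0.338, 0.001]
contact_force: [-1.6, 1.5, 4.8]
finger_gap: 32.8
gripper_force: 40.8
time_s: 23.95
eef_pos: [567.7, -316.7, 232.2]
orientation: [3.121, 0.338, 0.006]
contact_force: [0.3, -0.1, 0.5]
finger_gap: 56.1
gripper_force: 0.0
time_s: 24.15
eef_pos: [565.9, -315.6, 227.4]
orientation: [-3.122, -0.338, 0.002]
contact_force: [-0.4, 0.5, -0.4]
finger_gap: 64.1
gripper_force: 0.0
tcp [ 565.9 -315.6  227.4] toolx yaw 0.2158 shift m [ 0.0879 -0.2777 -0.0034] gap 64.1 t 24.15
side blue_bottle 0.91 [ 566.2 -316.    16.6  100.9  565.4 -316.4]
side jar 0.93 [591.5 -25.7  22.7  65.5 590.9 -27. ]
top blue_bottle 0.71 [ 557.5 -291.9   39.9  102.4  566.4 -313.4]
top jar 0.91 [592.4 -24.1  22.3  67.6 592.5 -24.2]
```

View pics/side1.png

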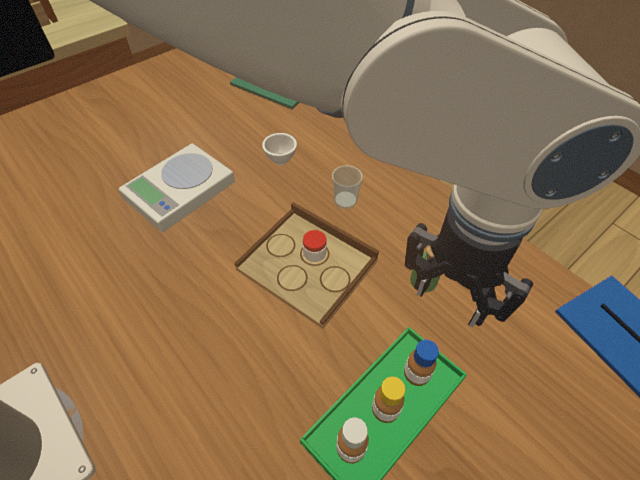

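The three bottles stand upright in the tray at (352,438), (391,398) and (425,360), and the jar is alone on the rack at (314,246). Jar next.

```bash
python3 -m handwheel '{"translation":[[0.004,-0.012,0],[0.014,-0.043,0],[0.026,-0.081,0],[0.038,-0.12,0],[0.051,-0.16,0],[0.063,-0.2,0],[0.075,-0.238,0],[0.083,-0.263,0]],"roll":[0,0,0,0,0,0,0,0],"jaw":[0.85,0.85,0.85,0.85,0.85,0.85,0.85,0.85]}'
python3 -m handwheel '{"translation":[[0.004,-0.012,0],[0.005,-0.015,0],[0.005,-0.015,0],[0.005,-0.015,0.03],[0.005,-0.015,0.06],[0.005,-0.015,0.09],[0.005,-0.015,0.11],[0.005,-0.015,0.11]],"roll":[0,0,0,0,0,0,0,0],"jaw":[0.85,0.85,0.85,0.85,0.85,0.85,0.85,0.85]}'
python3 -m handwheel '{"translation":[[0,0,0],[0,0,0]],"roll":[0,0],"jaw":[0.85,0.85]}'
python3 -c "
from h import *
goto(592.3,-25.3,33)"
```

```text
time_s: 25.25
eef_pos: [590.9, -37.9, 228.8]
orientation: [-3.122, -0.341, 0.0]
contact_force: [0.6, -0.5, 0.4]
finger_gap: 72.4
gripper_force: 0.0
time_s: 26.05
eef_pos: [590.7, -27.0, 115.9]
orientation: [-3.123, -0.335, 0.009]
contact_force: [-0.8, -0.1, -0.1]
finger_gap: 72.6
gripper_force: 0.0
time_s: 26.25
eef_pos: [594.0, -26.3, 120.2]
orientation: [3.123, 0.337, 0.003]
contact_force: [0.2, -0.3, -0.3]
finger_gap: 72.3
gripper_force: 0.0
tcp [594.  -26.3 120.2] toolx yaw 0.2149 shift m [-0.0016 -0.0014  0.0872] gap 72.3 t 26.25
```

```bash
python3 -m handwheel '{"translation":[[-0.0015,-0.001,0.02],[-0.0015,-0.001,0.05],[-0.0015,-0.001,0.075],[-0.0015,-0.001,0.087],[-0.0015,-0.001,0.087],[-0.0015,-0.001,0.087],[-0.0015,-0.001,0.087]],"roll":[0,0,0,0,0,0,0],"jaw":[0.85,0.85,0.85,0.85,0.85,0.85,0.85]}'
python3 -m handwheel '{"translation":[[0,0,0],[0,0,0],[0,0,0],[0,0,0],[0,0,0],[0,0,0]],"roll":[0,0,0,0,0,0],"jaw":[0.7,0.6,0.45,0.45,0.45,0.45]}' 40
python3 -m handwheel '{"translation":[[0,0,-0.01],[0,0,-0.03],[0,0,-0.06],[0,0,-0.09],[0,0,-0.12],[0,0,-0.14],[0,0,-0.15],[0,0,-0.15]],"roll":[0,0,0,0,0,0,0,0],"jaw":[0.45,0.45,0.45,0.45,0.45,0.45,0.45,0.45]}'
python3 -c "
from h import *
goto(514,311,183)"
```

```text
time_s: 26.95
eef_pos: [592.5, -25.0, 33.4]
orientation: [3.123, 0.338, 0.004]
contact_force: [0.7, -0.1, 0.2]
finger_gap: 72.9
gripper_force: 0.0
time_s: 27.55
eef_pos: [591.8, -25.0, 32.8]
orientation: [3.123, 0.338, 0.002]
contact_force: [-1.7, 0.3, 6.5]
finger_gap: 44.3
gripper_force: 40.1
time_s: 28.35
eef_pos: [592.0, -24.9, 183.3]
orientation: [3.123, 0.338, 0.004]
contact_force: [-0.1, -0.4, -2.6]
finger_gap: 44.5
gripper_force: 41.6
tcp [592.  -24.9 183.3] toolx yaw 0.2158 shift m [-4.200e-03 -3.448e-01  1.000e-04] gap 44.5 t 28.35
```

```bash
python3 -m handwheel '{"translation":[[0,-0.012,0],[0,-0.042,0],[-0.001,-0.08,0],[-0.002,-0.12,0],[-0.002,-0.16,0],[-0.003,-0.2,0],[-0.003,-0.24,0],[-0.004,-0.278,0]],"roll":[0,0,0,0,0,0,0,0],"jaw":[0.45,0.45,0.45,0.45,0.45,0.45,0.45,0.45]}'
python3 -m handwheel '{"translation":[[0,-0.033,0],[0,-0.056,0],[0,-0.067,0],[0,-0.067,0],[0,-0.067,0.02],[0,-0.067,0.05],[0,-0.067,0.08],[0,-0.067,0.1]],"roll":[0,0,0,0,0,0,0,0],"jaw":[0.45,0.45,0.45,0.45,0.45,0.45,0.45,0.45]}'
python3 -m handwheel '{"translation":[[0,0,0],[0,0,0],[0,0,0]],"roll":[0,0,0],"jaw":[0.45,0.45,0.45]}'
python3 -c "
from h import *
goto(514,311,62)"
```

```text
time_s: 29.15
eef_pos: [525.8, 247.7, 180.0]
orientation: [3.123, 0.339, -0.005]
contact_force: [0.5, -0.1, -2.1]
finger_gap: 44.4
gripper_force: 41.6
time_s: 29.95
eef_pos: [512.6, 309.1, 79.4]
orientation: [3.122, 0.336, -0.005]
contact_force: [-0.1, -0.3, -1.7]
finger_gap: 44.7
gripper_force: 41.6
time_s: 30.25
eef_pos: [514.5, 311.1, 83.0]
orientation: [-3.123, -0.337, -0.003]
contact_force: [-0.7, -0.9, -1.6]
finger_gap: 44.3
gripper_force: 41.6
tcp [514.5 311.1  83. ] toolx yaw 0.2151 shift m [-0.0005  0.      0.021 ] gap 44.3 t 30.25
```

```bash
python3 -m handwheel '{"translation":[[0,0,0.008],[0,0,0.014],[0,0,0.018],[0,0,0.02],[0,0,0.02],[0,0,0.02]],"roll":[0,0,0,0,0,0],"jaw":[0.45,0.45,0.45,0.45,0.45,0.45]}'
python3 -m handwheel '{"translation":[[0,0,0.001],[0,0,0.001]],"roll":[0,0],"jaw":[0.45,0.45]}'
```

```text
time_s: 30.85
eef_pos: [513.4, 311.2, 61.9]
orientation: [3.123, 0.339, -0.0]
contact_force: [-1.9, -2.2, 1.0]
finger_gap: 43.7
gripper_force: 41.8
time_s: 31.05
eef_pos: [513.4, 311.2, 61.9]
orientation: [3.123, 0.338, -0.0]
contact_force: [-4.6, -2.4, 10.9]
finger_gap: 43.8
gripper_force: 42.8
```

```bash
python3 -m handwheel '{"translation":[[0,0,0],[0,0,0],[0,0,0],[0,0,-0.02],[0,0,-0.06],[0,0,-0.1],[0,0,-0.14],[0,0,-0.165]],"roll":[0,0,0,0,0,0,0,0],"jaw":[0.6,0.8,0.8,0.8,0.8,0.8,0.8,0.8]}'
python3 -m handwheel '{"translation":[[0,0.012,0],[0,0.043,0],[0,0.08,0],[0,0.12,0],[0,0.16,0],[0,0.2,0],[0,0.23,0],[0,0.25,0]],"roll":[0,0,0,0,0,0,0,0],"jaw":[0.65,0.65,0.65,0.65,0.65,0.65,0.65,0.65]}'
python3 -c "
from h import *
goto(567,-316,231)
for n in ('side','top'):
  c=cam(n); save(c,n+'2.png')
  for d in imaging.trace(n,'jar')[:1]: print(n,d['p'],top_center(pts(c,d['pixels'])))
  for d in imaging.trace(n,'balance')[:1]:
    P=pts(c,d['pixels']); Q=P[(P[:,2]>42.5)&(P[:,2]<52)]; print(np.percentile(Q,[1,99],axis=0).round(1).tolist())"
```

```text
time_s: 31.85
eef_pos: [514.5, 311.8, 229.0]
orientation: [-3.122, -0.338, -0.005]
contact_force: [0.6, 0.8, -0.0]
finger_gap: 68.1
gripper_force: 0.0
time_s: 32.65
eef_pos: [566.7, 64.3, 224.5]
orientation: [3.123, 0.335, -0.003]
contact_force: [0.2, 0.5, -0.2]
finger_gap: 55.6
gripper_force: 0.0
tcp [566.7  64.3 224.5] toolx yaw 0.214 shift m [-0.0804  0.3717 -0.0062] gap 55.6 t 32.65
side 0.58 [515.4 311.   24.1  94.2 513.4 307.8]
[[462.3, 257.4, 42.8], [566.5, 358.8, 48.2]]
```

View pics/side2.png

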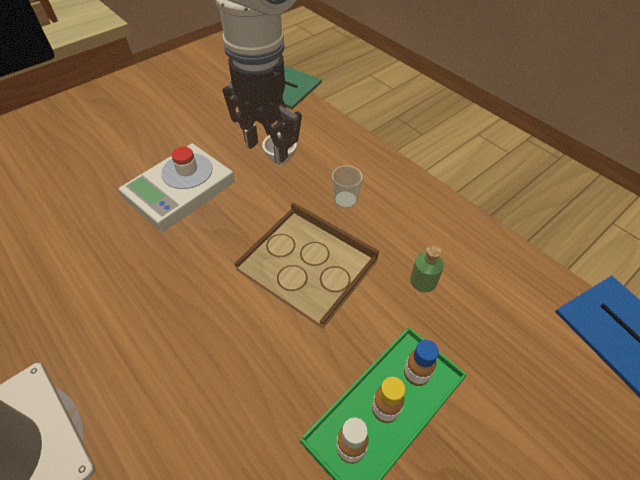

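The jar stands centred on the pan at (184,160). Now I'll put blue back.

```bash
python3 -m handwheel '{"translation":[[-0.009,0.04,0],[-0.018,0.083,0],[-0.027,0.125,0],[-0.036,0.168,0],[-0.045,0.21,0],[-0.054,0.252,0],[-0.062,0.29,0],[-0.069,0.32,0]],"roll":[0,0,0,0,0,0,0,0],"jaw":[0.65,0.65,0.65,0.65,0.65,0.65,0.65,0.65]}'
python3 -m handwheel '{"translation":[[-0.007,0.033,0],[-0.011,0.05,0],[-0.011,0.05,0],[-0.011,0.05,0],[-0.011,0.05,0.03],[-0.011,0.05,0.06],[-0.011,0.05,0.07],[-0.011,0.05,0.07]],"roll":[0,0,0,0,0,0,0,0],"jaw":[0.65,0.65,0.65,0.65,0.65,0.65,0.65,0.65]}'
python3 -m handwheel '{"translation":[[0,0,0],[0,0,0]],"roll":[0,0],"jaw":[0.65,0.65]}'
python3 -c "
from h import *
goto(566.7,-316,64.6)"
```

```text
time_s: 33.75
eef_pos: [568.4, -261.3, 225.7]
orientation: [3.123, 0.339, 0.0]
contact_force: [1.2, 0.4, -0.1]
finger_gap: 55.7
gripper_force: 0.0
time_s: 34.55
eef_pos: [567.4, -309.6, 154.3]
orientation: [-3.121, -0.34, 0.005]
contact_force: [-0.2, 0.1, -0.3]
finger_gap: 55.3
gripper_force: 0.0
time_s: 34.75
eef_pos: [569.2, -311.7, 157.5]
orientation: [3.122, 0.339, 0.003]
contact_force: [-0.0, 0.6, 0.1]
finger_gap: 55.5
gripper_force: 0.0
tcp [ 569.2 -311.7  157.5] toolx yaw 0.2163 shift m [-0.0036  0.0035  0.0929] gap 55.5 t 34.75
```

```bash
python3 -m handwheel '{"translation":[[-0.002,0.002,0.02],[-0.003,0.0035,0.05],[-0.003,0.0035,0.08],[-0.003,0.0035,0.092],[-0.003,0.0035,0.092],[-0.003,0.0035,0.092],[-0.003,0.0035,0.092]],"roll":[0,0,0,0,0,0,0],"jaw":[0.65,0.65,0.65,0.65,0.65,0.65,0.65]}'
python3 -m handwheel '{"translation":[[0,0,0],[0,0,0],[0,0,0],[0,0,0],[0,0,0],[0,0,0]],"roll":[0,0,0,0,0,0],"jaw":[0.5,0.4,0.3,0.3,0.3,0.3]}' 40
python3 -m handwheel '{"translation":[[0,0,-0.01],[0,0,-0.03],[0,0,-0.06],[0,0,-0.09],[0,0,-0.12],[0,0,-0.145],[0,0,-0.163],[0,0,-0.163]],"roll":[0,0,0,0,0,0,0,0],"jaw":[0.3,0.3,0.3,0.3,0.3,0.3,0.3,0.3]}'
python3 -c "
from h import *
goto(554.9,33.7,231)"
```

```text
time_s: 35.45
eef_pos: [567.2, -316.2, 65.7]
orientation: [3.122, 0.338, 0.004]
contact_force: [0.1, -0.2, -0.3]
finger_gap: 55.3
gripper_force: 0.0
time_s: 36.05
eef_pos: [566.5, -315.9, 65.0]
orientation: [3.122, 0.338, 0.002]
contact_force: [-1.2, 0.7, 6.3]
finger_gap: 33.1
gripper_force: 39.6
time_s: 36.85
eef_pos: [567.3, -316.4, 230.4]
orientation: [3.12, 0.338, 0.007]
contact_force: [0.2, 0.6, -1.9]
finger_gap: 32.9
gripper_force: 39.9
tcp [ 567.3 -316.4  230.4] toolx yaw 0.2158 shift m [ 0.0628 -0.3447 -0.0017] gap 32.9 t 36.85
```

```bash
python3 -m handwheel '{"translation":[[0.002,-0.012,0],[0.008,-0.042,0],[0.015,-0.08,0],[0.022,-0.12,0],[0.029,-0.16,0],[0.036,-0.2,0],[0.044,-0.24,0],[0.051,-0.278,0]],"roll":[0,0,0,0,0,0,0,0],"jaw":[0.3,0.3,0.3,0.3,0.3,0.3,0.3,0.3]}'
python3 -m handwheel '{"translation":[[0.006,-0.033,0],[0.01,-0.056,0],[0.012,-0.067,0],[0.012,-0.067,0],[0.012,-0.067,0.03],[0.012,-0.067,0.07],[0.012,-0.067,0.1],[0.012,-0.067,0.12]],"roll":[0,0,0,0,0,0,0,0],"jaw":[0.3,0.3,0.3,0.3,0.3,0.3,0.3,0.3]}'
python3 -m handwheel '{"translation":[[0,0,0],[0,0,0],[0,0,0]],"roll":[0,0,0],"jaw":[0.3,0.3,0.3]}'
python3 -c "
from h import *
goto(554.9,33.7,75)"
```

```text
time_s: 37.65
eef_pos: [554.4, -30.6, 225.1]
orientation: [-3.122, -0.339, 0.005]
contact_force: [0.4, 0.3, -1.1]
finger_gap: 32.8
gripper_force: 40.1
time_s: 38.45
eef_pos: [552.0, 33.5, 104.1]
orientation: [3.123, 0.336, -0.006]
contact_force: [-0.0, 0.6, -1.1]
finger_gap: 33.0
gripper_force: 40.1
time_s: 38.75
eef_pos: [554.6, 34.4, 108.0]
orientation: [3.123, 0.337, 0.003]
contact_force: [0.5, -0.2, -0.3]
finger_gap: 32.9
gripper_force: 40.1
tcp [554.6  34.4 108. ] toolx yaw 0.2152 shift m [0.0001 0.0007 0.033 ] gap 32.9 t 38.75
```

```bash
python3 -m handwheel '{"translation":[[0,0,0.01],[0,0,0.02],[0,0,0.027],[0,0,0.031],[0,0,0.0325],[0,0,0.0325],[0,0,0.0325]],"roll":[0,0,0,0,0,0,0],"jaw":[0.3,0.3,0.3,0.3,0.3,0.3,0.3]}'
python3 -m handwheel '{"translation":[[0,0,0.001],[0,0,0.001]],"roll":[0,0],"jaw":[0.3,0.3]}'
```

```text
time_s: 39.45
eef_pos: [553.5, 35.0, 75.1]
orientation: [-3.123, -0.339, 0.0]
contact_force: [-4.3, 0.5, 9.3]
finger_gap: 32.9
gripper_force: 41.4
time_s: 39.65
eef_pos: [553.8, 35.0, 75.0]
orientation: [-3.123, -0.339, -0.0]
contact_force: [-6.4, -0.6, 19.5]
finger_gap: 33.1
gripper_force: 42.3
```

Seated. Release, rise, and go for yellow.

```bash
python3 -m handwheel '{"translation":[[0,0,-0.001],[0,0,-0.001],[0,0,-0.001],[0,0,-0.03],[0,0,-0.08],[0,0,-0.12],[0,0,-0.147],[0,0,-0.157]],"roll":[0,0,0,0,0,0,0,0],"jaw":[0.5,0.65,0.65,0.65,0.65,0.65,0.65,0.65]}'
python3 -m handwheel '{"translation":[[0,0,0],[0,0,0]],"roll":[0,0],"jaw":[0.65,0.65]}'
python3 -c "
from h import *
goto(486.9,-321.3,231)"
```

```text
time_s: 40.45
eef_pos: [555.1, 35.0, 233.2]
orientation: [3.123, 0.338, 0.008]
contact_force: [-0.1, -0.3, -0.3]
finger_gap: 55.6
gripper_force: 0.0
time_s: 40.65
eef_pos: [552.8, 34.8, 228.8]
orientation: [-3.123, -0.338, 0.004]
contact_force: [-0.4, -0.4, -0.6]
finger_gap: 55.4
gripper_force: 0.0
tcp [552.8  34.8 228.8] toolx yaw 0.2158 shift m [-0.1406  0.3338 -0.002 ] gap 55.4 t 40.65
```

```bash
python3 -m handwheel '{"translation":[[-0.006,0.014,0],[-0.022,0.052,0],[-0.038,0.09,0],[-0.055,0.13,0],[-0.072,0.17,0],[-0.089,0.21,0],[-0.106,0.25,0],[-0.12,0.285,0]],"roll":[0,0,0,0,0,0,0,0],"jaw":[0.65,0.65,0.65,0.65,0.65,0.65,0.65,0.65]}'
python3 -m handwheel '{"translation":[[-0.015,0.035,0],[-0.021,0.049,0],[-0.021,0.049,0],[-0.021,0.049,0],[-0.021,0.049,0.03],[-0.021,0.049,0.06],[-0.021,0.049,0.07],[-0.021,0.049,0.07]],"roll":[0,0,0,0,0,0,0,0],"jaw":[0.65,0.65,0.65,0.65,0.65,0.65,0.65,0.65]}'
python3 -m handwheel '{"translation":[[0,0,0],[0,0,0]],"roll":[0,0],"jaw":[0.65,0.65]}'
python3 -c "
from h import *
goto(486.9,-321.3,65)"
```

```text
time_s: 41.45
eef_pos: [495.3, -271.6, 228.6]
orientation: [-3.122, -0.337, 0.004]
contact_force: [1.2, 0.4, 1.0]
finger_gap: 55.5
gripper_force: 0.0
time_s: 42.25
eef_pos: [486.7, -319.8, 158.8]
orientation: [-3.12, -0.34, 0.004]
contact_force: [0.1, 0.1, 0.4]
finger_gap: 55.6
gripper_force: 0.0
time_s: 42.45
eef_pos: [488.4, -321.8, 161.8]
orientation: [3.122, 0.339, 0.003]
contact_force: [-0.5, 0.0, -0.4]
finger_gap: 55.6
gripper_force: 0.0
tcp [ 488.4 -321.8  161.8] toolx yaw 0.2163 shift m [-0.0015 -0.001   0.0968] gap 55.6 t 42.45
```

```bash
python3 -m handwheel '{"translation":[[-0.001,0,0.02],[-0.001,0,0.05],[-0.001,0,0.08],[-0.001,0,0.096],[-0.001,0,0.096],[-0.001,0,0.096],[-0.001,0,0.096]],"roll":[0,0,0,0,0,0,0],"jaw":[0.65,0.65,0.65,0.65,0.65,0.65,0.65]}'
python3 -m handwheel '{"translation":[[0,0,0],[0,0,0],[0,0,0],[0,0,0],[0,0,0],[0,0,0]],"roll":[0,0,0,0,0,0],"jaw":[0.5,0.4,0.3,0.3,0.3,0.3]}' 40
python3 -m handwheel '{"translation":[[0,0,-0.01],[0,0,-0.03],[0,0,-0.06],[0,0,-0.09],[0,0,-0.12],[0,0,-0.145],[0,0,-0.163],[0,0,-0.163]],"roll":[0,0,0,0,0,0,0,0],"jaw":[0.3,0.3,0.3,0.3,0.3,0.3,0.3,0.3]}'
python3 -c "
from h import *
goto(584,-94.4,231)"
```

```text
time_s: 43.15
eef_pos: [487.5, -322.5, 65.9]
orientation: [3.122, 0.338, 0.003]
contact_force: [0.4, -0.3, 0.1]
finger_gap: 55.3
gripper_force: 0.0
time_s: 43.75
eef_pos: [487.0, -322.0, 65.5]
orientation: [3.123, 0.338, 0.002]
contact_force: [-0.8, 2.2, 6.6]
finger_gap: 33.4
gripper_force: 39.2
time_s: 44.55
eef_pos: [487.7, -322.7, 230.7]
orientation: [3.12, 0.338, 0.007]
contact_force: [-0.8, -0.1, -1.8]
finger_gap: 32.5
gripper_force: 40.0
tcp [ 487.7 -322.7  230.7] toolx yaw 0.2158 shift m [ 0.1429 -0.2024 -0.0006] gap 32.5 t 44.55
```

```bash
python3 -m handwheel '{"translation":[[0.008,-0.012,0],[0.028,-0.04,0],[0.052,-0.074,0],[0.078,-0.11,0],[0.1,-0.142,0],[0.122,-0.173,0],[0.137,-0.194,0],[0.143,-0.202,0]],"roll":[0,0,0,0,0,0,0,0],"jaw":[0.3,0.3,0.3,0.3,0.3,0.3,0.3,0.3]}'
python3 -m handwheel '{"translation":[[0,0,0],[0,0,0],[0,0,0],[0,0,0.03],[0,0,0.06],[0,0,0.09],[0,0,0.11],[0,0,0.12]],"roll":[0,0,0,0,0,0,0,0],"jaw":[0.3,0.3,0.3,0.3,0.3,0.3,0.3,0.3]}'
python3 -m handwheel '{"translation":[[0,0,0],[0,0,0],[0,0,0]],"roll":[0,0,0],"jaw":[0.3,0.3,0.3]}'
python3 -c "
from h import *
goto(584,-94.4,75.5)"
```

```text
time_s: 45.35
eef_pos: [582.6, -90.6, 225.7]
orientation: [-3.122, -0.342, 0.004]
contact_force: [0.3, 1.1, -1.2]
finger_gap: 33.0
gripper_force: 40.0
time_s: 46.15
eef_pos: [581.3, -94.8, 105.4]
orientation: [-3.123, -0.335, 0.005]
contact_force: [0.6, 0.3, -1.1]
finger_gap: 32.6
gripper_force: 40.1
time_s: 46.45
eef_pos: [583.8, -94.2, 108.7]
orientation: [3.123, 0.338, 0.004]
contact_force: [0.2, 0.8, -1.5]
finger_gap: 33.1
gripper_force: 40.1
tcp [583.8 -94.2 108.7] toolx yaw 0.2155 shift m [0.0001 0.0002 0.0332] gap 33.1 t 46.45
```

```bash
python3 -m handwheel '{"translation":[[0,0,0.01],[0,0,0.02],[0,0,0.027],[0,0,0.031],[0,0,0.0325],[0,0,0.0325],[0,0,0.0325]],"roll":[0,0,0,0,0,0,0],"jaw":[0.3,0.3,0.3,0.3,0.3,0.3,0.3]}'
python3 -m handwheel '{"translation":[[0,0,0],[0,0,0]],"roll":[0,0],"jaw":[0.3,0.3]}'
```

```text
time_s: 47.15
eef_pos: [582.7, -93.6, 75.5]
orientation: [-3.123, -0.338, 0.001]
contact_force: [-4.1, 2.0, 9.8]
finger_gap: 32.9
gripper_force: 41.3
time_s: 47.35
eef_pos: [582.7, -93.6, 75.5]
orientation: [-3.123, -0.338, 0.001]
contact_force: [-4.8, 2.1, 9.1]
finger_gap: 32.8
gripper_force: 41.3
```

```bash
python3 -m handwheel '{"translation":[[0,0,0],[0,0,0],[0,0,0],[0,0,-0.03],[0,0,-0.08],[0,0,-0.12],[0,0,-0.147],[0,0,-0.156]],"roll":[0,0,0,0,0,0,0,0],"jaw":[0.5,0.65,0.65,0.65,0.65,0.65,0.65,0.65]}'
python3 -m handwheel '{"translation":[[0,0,0],[0,0,0]],"roll":[0,0],"jaw":[0.65,0.65]}'
python3 -c "
from h import *
goto(407.2,-326.5,231)"
```

```text
time_s: 48.15
eef_pos: [584.5, -94.2, 234.2]
orientation: [3.122, 0.338, 0.008]
contact_force: [-0.3, 0.6, -0.8]
finger_gap: 55.4
gripper_force: 0.0
time_s: 48.35
eef_pos: [582.0, -93.7, 229.3]
orientation: [-3.123, -0.338, 0.003]
contact_force: [-0.5, -0.8, -0.6]
finger_gap: 55.7
gripper_force: 0.0
tcp [582.  -93.7 229.3] toolx yaw 0.2158 shift m [-0.2206  0.19   -0.0014] gap 55.7 t 48.35
```

```bash
python3 -m handwheel '{"translation":[[-0.012,0.01,0],[-0.043,0.037,0],[-0.077,0.066,0],[-0.112,0.096,0],[-0.147,0.127,0],[-0.182,0.157,0],[-0.207,0.178,0],[-0.22,0.19,0]],"roll":[0,0,0,0,0,0,0,0],"jaw":[0.65,0.65,0.65,0.65,0.65,0.65,0.65,0.65]}'
python3 -m handwheel '{"translation":[[0,0,0],[0,0,0],[0,0,0],[0,0,0.03],[0,0,0.06],[0,0,0.07],[0,0,0.07],[0,0,0.07]],"roll":[0,0,0,0,0,0,0,0],"jaw":[0.65,0.65,0.65,0.65,0.65,0.65,0.65,0.65]}'
python3 -m handwheel '{"translation":[[0,0,0],[0,0,0]],"roll":[0,0],"jaw":[0.65,0.65]}'
python3 -c "
from h import *
goto(407.2,-326.5,65.4)"
```

```text
time_s: 49.15
eef_pos: [405.3, -328.2, 229.2]
orientation: [-3.122, -0.334, 0.004]
contact_force: [0.1, 0.4, -0.2]
finger_gap: 56.1
gripper_force: 0.0
time_s: 49.95
eef_pos: [409.4, -326.5, 161.5]
orientation: [3.123, 0.34, 0.001]
contact_force: [0.7, 0.6, 0.5]
finger_gap: 55.7
gripper_force: 0.0
time_s: 50.15
eef_pos: [409.4, -327.0, 162.0]
orientation: [3.122, 0.338, 0.002]
contact_force: [-0.4, 0.2, -0.8]
finger_gap: 55.6
gripper_force: 0.0
tcp [ 409.4 -327.   162. ] toolx yaw 0.2159 shift m [-0.0021 -0.0011  0.0966] gap 55.6 t 50.15
```

```bash
python3 -m handwheel '{"translation":[[-0.001,-0.001,0.02],[-0.002,-0.001,0.05],[-0.002,-0.001,0.08],[-0.002,-0.001,0.096],[-0.002,-0.001,0.096],[-0.002,-0.001,0.096],[-0.002,-0.001,0.096]],"roll":[0,0,0,0,0,0,0],"jaw":[0.65,0.65,0.65,0.65,0.65,0.65,0.65]}'
python3 -m handwheel '{"translation":[[0,0,0],[0,0,0],[0,0,0],[0,0,0],[0,0,0],[0,0,0]],"roll":[0,0,0,0,0,0],"jaw":[0.5,0.4,0.3,0.3,0.3,0.3]}' 40
python3 -m handwheel '{"translation":[[0,0,-0.01],[0,0,-0.03],[0,0,-0.06],[0,0,-0.09],[0,0,-0.12],[0,0,-0.145],[0,0,-0.163],[0,0,-0.163]],"roll":[0,0,0,0,0,0,0,0],"jaw":[0.3,0.3,0.3,0.3,0.3,0.3,0.3,0.3]}'
python3 -c "
from h import *
goto(525.1,-39.7,231)"
```

```text
time_s: 50.85
eef_pos: [407.3, -326.7, 66.2]
orientation: [3.122, 0.338, 0.003]
contact_force: [-0.7, -0.1, 0.5]
finger_gap: 55.5
gripper_force: 0.0
time_s: 51.45
eef_pos: [407.2, -326.7, 65.9]
orientation: [3.122, 0.338, 0.002]
contact_force: [-0.0, -0.6, 7.0]
finger_gap: 33.2
gripper_force: 39.2
time_s: 52.25
eef_pos: [407.5, -326.8, 230.7]
orientation: [3.12, 0.338, 0.006]
contact_force: [0.5, 0.2, -1.7]
finger_gap: 33.2
gripper_force: 40.4
tcp [ 407.5 -326.8  230.7] toolx yaw 0.2158 shift m [ 0.1764 -0.2552 -0.0007] gap 33.2 t 52.25
```

```bash
python3 -m handwheel '{"translation":[[0.008,-0.012,0],[0.028,-0.041,0],[0.054,-0.078,0],[0.08,-0.116,0],[0.106,-0.153,0],[0.132,-0.191,0],[0.155,-0.224,0],[0.17,-0.246,0]],"roll":[0,0,0,0,0,0,0,0],"jaw":[0.3,0.3,0.3,0.3,0.3,0.3,0.3,0.3]}'
python3 -m handwheel '{"translation":[[0.006,-0.009,0],[0.006,-0.009,0],[0.006,-0.009,0],[0.006,-0.009,0.03],[0.006,-0.009,0.06],[0.006,-0.009,0.09],[0.006,-0.009,0.11],[0.006,-0.009,0.12]],"roll":[0,0,0,0,0,0,0,0],"jaw":[0.3,0.3,0.3,0.3,0.3,0.3,0.3,0.3]}'
python3 -m handwheel '{"translation":[[0,0,0],[0,0,0],[0,0,0]],"roll":[0,0,0],"jaw":[0.3,0.3,0.3]}'
python3 -c "
from h import *
goto(524.8,-40,75.9)"
```

```text
time_s: 53.05
eef_pos: [519.3, -45.8, 226.2]
orientation: [-3.122, -0.341, 0.004]
contact_force: [0.4, -0.5, -2.4]
finger_gap: 33.2
gripper_force: 40.5
time_s: 53.85
eef_pos: [522.0, -40.5, 105.9]
orientation: [-3.123, -0.335, 0.005]
contact_force: [-0.1, 0.3, -2.9]
finger_gap: 32.9
gripper_force: 40.5
time_s: 54.15
eef_pos: [524.7, -39.6, 109.0]
orientation: [3.123, 0.338, 0.003]
contact_force: [-0.2, 0.1, -2.4]
finger_gap: 33.0
gripper_force: 40.5
tcp [524.7 -39.6 109. ] toolx yaw 0.2154 shift m [-0.      0.0004  0.0331] gap 33.0 t 54.15
```

```bash
python3 -m handwheel '{"translation":[[0,0,0.01],[0,0,0.02],[0,0,0.027],[0,0,0.031],[0,0,0.0325],[0,0,0.0325],[0,0,0.0325]],"roll":[0,0,0,0,0,0,0],"jaw":[0.3,0.3,0.3,0.3,0.3,0.3,0.3]}'
python3 -m handwheel '{"translation":[[0,0,0],[0,0,0]],"roll":[0,0],"jaw":[0.3,0.3]}'
```

```text
time_s: 54.85
eef_pos: [523.6, -39.1, 75.9]
orientation: [-3.123, -0.339, 0.001]
contact_force: [-3.4, -0.3, 9.5]
finger_gap: 33.1
gripper_force: 41.6
time_s: 55.05
eef_pos: [523.6, -39.1, 75.9]
orientation: [-3.123, -0.339, 0.001]
contact_force: [-3.7, 0.1, 9.2]
finger_gap: 32.7
gripper_force: 41.6
```

Seated. Release, rise and move back out of the cameras' view.

```bash
python3 -m handwheel '{"translation":[[0,0,0],[0,0,0],[0,0,0],[0,0,-0.03],[0,0,-0.08],[0,0,-0.12],[0,0,-0.147],[0,0,-0.156]],"roll":[0,0,0,0,0,0,0,0],"jaw":[0.5,0.65,0.65,0.65,0.65,0.65,0.65,0.65]}'
python3 -m handwheel '{"translation":[[-0.01,0.014,0],[-0.032,0.046,0],[-0.058,0.084,0],[-0.084,0.122,0],[-0.11,0.159,0],[-0.136,0.197,0],[-0.157,0.227,0],[-0.165,0.24,0]],"roll":[0,0,0,0,0,0,0,0],"jaw":[0.65,0.65,0.65,0.65,0.65,0.65,0.65,0.65]}'
python3 -m handwheel '{"translation":[[0,0.03,0],[0,0.07,0],[0,0.11,0],[0,0.14,0],[0,0.15,0],[0,0.15,0],[0,0.15,0],[0,0.15,0]],"roll":[0,0,0,0,0,0,0,0],"jaw":[0.65,0.65,0.65,0.65,0.65,0.65,0.65,0.65]}'
python3 -c "
from h import *
for n in ('side','top'):
  c=cam(n); save(c,n+'3.png')
  for t in 'blue_bottle yellow_bottle white_bottle jar beaker mortar stopper_bottle'.split():
    for d in imaging.trace(n,t)[:1]: print(n,t,round(d['p'],2),top_center(pts(c,d['pixels'])))"
```

```text
time_s: 55.85
eef_pos: [525.5, -39.4, 234.4]
orientation: [3.122, 0.338, 0.008]
contact_force: [0.9, 0.6, -0.5]
finger_gap: 55.4
gripper_force: 0.0
time_s: 56.65
eef_pos: [412.3, -311.1, 230.1]
orientation: [-3.123, -0.334, 0.002]
contact_force: [0.1, 0.1, -0.8]
finger_gap: 55.8
gripper_force: 0.0
time_s: 57.45
eef_pos: [446.0, -453.8, 231.0]
orientation: [-3.122, -0.34, 0.001]
contact_force: [0.9, -0.0, 0.3]
finger_gap: 55.3
gripper_force: 0.0
top blue_bottle 0.85 [553.6  35.8  16.4 113.  553.1  35.8]
top yellow_bottle 0.96 [582.1 -92.2  16.7 112.8 581.6 -91.7]
top white_bottle 0.68 [523.2 -38.7  16.7 113.  522.6 -38. ]
top jar 0.64 [513.8 311.6  22.5  96.5 513.9 310.9]
top beaker 0.64 [582.1 -92.2  16.8 112.8 581.8 -91.8]
top mortar 0.96 [715.9 244.5  39.8  53.3 718.6 248.8]
top stopper_bottle 0.95 [ 715.  -200.5   12.5  101.   714.7 -200.3]
```

View pics/top3.png

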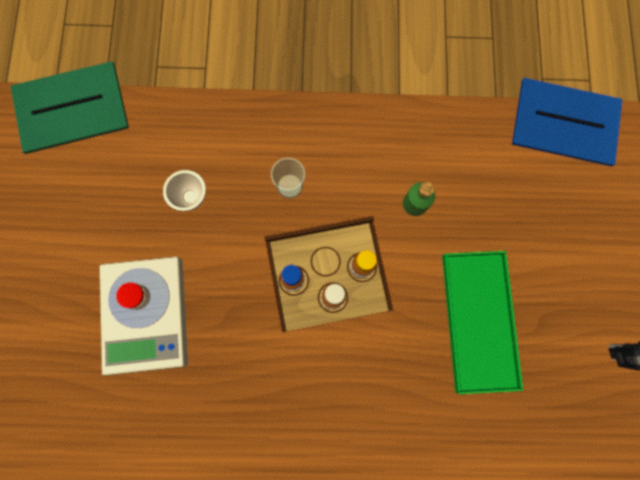

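Every bottle is back within 2 mm of its start: blue at (291,275), white at (335,295), yellow at (366,262). The jar stands mid-pan at (131,295), where parallax shifts its lid in the picture. The beaker, mortar and green bottle have not moved. I'm handing in.

```bash
python3 -c "
from station import bot
print(bot.hand_in())"
```

```text
the job is handed in; nothing more can be done
None
```

The job is done and handed in at about 57.5 s: the jar is centred on the balance pan, and all three bottles are back upright on their own seats, within about 2 mm of where they started.

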